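# Sweep the sea beans into the collecting pan

## Task

Sweep the three brown sea beans along the bench with the fingertips, in through the open mouth of the blue-floored collecting pan, until each lies flat and wholly inside it. Only push them gently: do not pinch or lift a bean, press hard on it or jam it against a wall, and leave the vials, jars, dish and pliers where they are.

Things in the scene. Friction and masses are not known exactly. Their poses are not given: they have to be found in the camera images.
- bean1: brown sea bean, one of three alike: a hard flat round seed, 42 mm across and 18 mm thick, about 25 g, lying flat on the bench; its upright rim runs from 5 to 13 mm up, it slides and does not roll. Origin: centre of its underside
- bean2: brown sea bean, one of three alike: a hard flat round seed, 42 mm across and 18 mm thick, about 25 g, lying flat on the bench; its upright rim runs from 5 to 13 mm up, it slides and does not roll. Origin: centre of its underside
- bean3: brown sea bean, one of three alike: a hard flat round seed, 42 mm across and 18 mm thick, about 25 g, lying flat on the bench; its upright rim runs from 5 to 13 mm up, it slides and does not roll. Origin: centre of its underside
- pan: fixed collecting pan with a blue floor and three aluminium walls 25 mm high and 6 mm thick; the fourth side, towards its +y, is the open mouth. Inside it is 220 mm wide along its x and 150 mm deep along its y. Origin: centre of its floor; the mouth line is at its y = +75 mm, the inside of the back wall at y = -75 mm, the inside of the side walls at x = -110 and +110 mm. There is no sill: the floor is level with the bench (z = 0), so the beans slide straight in
- vial_white: small amber glass vial with white cap, 25 mm across, 47 mm tall, standing behind the beans on the side away from the pan. A bystander to leave alone. Origin: centre of its underside.
- vial_red: small amber glass vial with red cap, 25 mm across, 47 mm tall, standing beside the pan. A bystander to leave alone. Origin: centre of its underside.
- jar_blue: glass jar with blue cap, 60 mm across, 65 mm tall. A bystander to leave alone. Origin: centre of its underside.
- jar_small: small green glass jar with blue cap, 44 mm across, 55 mm tall. A bystander to leave alone. Origin: centre of its underside.
- pliers: pliers with red handles, 155 mm long along their x (handles to -x), 60 mm wide, 16 mm thick, lying. A bystander to leave alone. Origin: under the pivot, on the bench.
- dish: shallow glass dish, 90 mm across, 16 mm high. A bystander to leave alone. Origin: centre of its underside.
Things that resemble listed ones, but are neither listed nor needed, are in the scene too. What is shaped like the bean2 but orange is not meant.

How it is judged:
At the end, for the whole second after the job is handed in: All three beans lie flat on the pan's floor (underside less than 12 mm up), at rest, wholly behind the mouth line within about 3 mm (each bean's centre at least 18 mm inside it) and between the walls (x of bean1 in the frame of pan between -0.098 and 0.098 m and y of bean1 in the frame of pan between -0.075 and 0.057 m and height (world z) of each of bean1, bean2, bean3 below 0.012 m and linear speed of each of bean1, bean2, bean3 below 0.02 m/s and x of bean2 in the frame of pan between -0.098 and 0.098 m and y of bean2 in the frame of pan between -0.075 and 0.057 m and x of bean3 in the frame of pan between -0.098 and 0.098 m and y of bean3 in the frame of pan between -0.075 and 0.057 m); the robot touches nothing.
It fails at once if a bean is picked up or lifted off the bench (underside more than 15 mm up) (height (world z) of any of bean1, bean2, bean3 above 0.015 m).
It fails at once if a bean is pinched, pressed hard or jammed by the fingers (more than 15 N) (contact force between the fingers and bean1 above 15 N or contact force between the fingers and bean2 above 15 N or contact force between the fingers and bean3 above 15 N).
It fails at once if a vial, jar, the dish or the pliers is moved more than 20 mm (distance of any of vial_white, vial_red, jar_blue, jar_small, pliers, dish from where it was at the start of the episode above 0.02 m).
It fails at once if a vial or jar is tipped over (angle between any of vial_white, vial_red, jar_blue, jar_small's own z axis and vertical above 0.4 rad).
It also fails if it takes over 62 s, if anything falls off the work surface, if the arm or the gripper's body presses on something with over 40 N, if the wrist force passes 120 N, or if a joint passes its speed limit or range.

## Robot

A 7-joint arm with a two-finger parallel gripper is mounted at the origin on the work surface. World frame = base frame: x ahead of the robot, y to its left, z up, the work surface at z = 0. Lengths are in m, angles in rad, forces in N, time in s.
With the tool pointing down it reaches from about 0.425 to 0.875 m from the base axis. Payload 8.4 kg.
Tool frame: the origin (TCP) lies at the very end of the fingers, on their centre line; the grasp point (between the pads) lies ctrl.tcp_to_grasp behind it (ctrl.tcp_to_grasp is the distance from the TCP to the grasp point, in m); z points along the fingers, y is the line along which they close (so a half turn about z gives the same grasp; the last joint's range is limited). The gripper opens to 85 mm and grips with 20 to 120 N. Pads are 22 mm wide; open, the fingers measure 114 mm over their backs; the gripper's body (76 mm by 85 mm) begins 54 mm behind the grasp point. The pads swing forward as they close: fully open they stand 13 mm farther back than shut.
Start: joints at [-1.217, 0.333, 0.04, 1.465, -0.013, 1.343, -0.059], TCP at [0.284, 0.584, 0.231] pointing down, gripper open.
Joint ranges: [-2.58, 2.58], [-0.38, 2.09], [-1.3, 1.39], [0.25, 2.4], [-1.5, 4.64], [0.08, 2.09], [-2.65, 2.65]. Speed limits (rad/s): [2.22, 2.22, 2.79, 2.79, 3.14, 3.14, 3.14].

## Interface

Orientations are given as a unit quaternion [x, y, z, w].
In Python, from bench import ctrl, cams, job gives the robot as it stands. The module is installed in compiled form; this text tells all that it offers.
- The arm moves only by the tool carry_out, never from a script. Its argument "motion" is a list of rows, each an object of numbers: "tx", "ty", "tz": the shift along the tool's x, y, z in cm; "wx", "wy", "wz": the turn, a rotation vector about the tool's x, y, z in rad; "hand": the finger opening in cm, from 0 to 8.54. In form: [{"tx": .., "ty": .., "tz": .., "wx": .., "wy": .., "wz": .., "hand": ..}, ...]. A call has 1 to 12 rows; each row shifts and turns the commanded pose from where the row before left it, along the tool's axes as they then stand; what a row does not reach is not made up. A row lasts 1/8 s, in which the tool goes at most 62.5 mm and 10.7 degrees, less where a joint would pass 70% of its speed; a pose out of reach is approached as far as the arm can. A call is refused whole if a number of a shift passes 6.25 or a number of a turn 0.188, either way. A call with a gripper value outside its range is refused whole. The fingers move at their own pace and stop on an object; the grip force is fixed at half the most. Time passes only in rows, so rows that do not move let the fingers close. It gives the time, the measured TCP pose, the force, the opening and the grip force at its end, in the units of the state.
- ctrl.read_state(): the state, without advancing time (a new reading comes with each control period).
- cams.get_image(name): name is "side" or "top"; returns the picture (400x640x3 uint8, blue, green, red); there is no depth.
- cams.camera_params(name): a dict with "K" (3x3 intrinsics, pixels), "k1" (the pictures are not rectified: a ray, as slopes to the right and down, at radius r is drawn at 1 + k1 r^2 times it, then the intrinsics apply), "extrinsics" (4x4, takes a point from camera to world coordinates). Camera axes: x right, y up, looking along -z (the intrinsics and any distortion apply to the point x, -y, -z); pixel columns grow to the right and rows downward; lengths in m; the calibration is good to about 2 mm. A picture is of the moment at which its call begins. camera_params takes no time and is no camera call.
- job.finish_job(): hands the job in; it is judged then, once.
The state is a dict: "t": time; "q": joint angles; "joint_vel": joint speeds; "joint_torque": joint torques, N m; "position": TCP position; "tcp_rot": TCP orientation; "ft_force": force on the tool from outside, world axes, zero at the start; "torque": the same for the moment, N m; "gripper_width": opening from 0.0 (shut) to 1.0 (fully open); "gripper_force": force on a finger pad.
Only numpy, scipy, OpenCV 4.12 (cv2) and the standard library are available. Lean on these libraries where they do the work, as an engineer would, in place of code of your own. Each camera call takes 0.05 s, during which the arm holds its last target. There are 200 camera calls.

## Working session

There is one attempt and no reset: what is moved stays moved. The work goes in short steps, Python scripts to look and compute and a tool call to move; the robot and the scene stay as the last step left them, time stands still between calls to the robot, and variables do not carry over. Pictures are saved under pics/ and viewed, at most 10 in all, crops included, and the job is handed in when it is done.

Besides the shell and the picture viewer there is one more tool, called after "Call:" as a command line: name --argument value ..., lists and objects as JSON in quotes. carry_out: Moves the arm, as the interface text tells. Its arguments: {"type":"object","properties":{"motion":{"type":"array"}},"required":["motion"]}

```bash
mkdir -p pics
cat > h.py <<'E'
import numpy as np, cv2
from bench import ctrl, cams, job
def ray(cam,u,v):
    p=cams.camera_params(cam);K=np.array(p["K"]);k=p["k1"];T=np.array(p["extrinsics"])
    d=np.array([(u-K[0,2])/K[0,0],(v-K[1,2])/K[1,1]]);s=d.copy()
    for _ in range(30): s=d/(1+k*(s@s))
    return T[:3,3],T[:3,:3]@np.array([s[0],-s[1],-1])
def at(cam,u,v,z):
    o,r=ray(cam,u,v);return o+r*(z-o[2])/r[2]
def proj(cam,P):
    p=cams.camera_params(cam);K=np.array(p["K"]);T=np.array(p["extrinsics"])
    c=T[:3,:3].T@(np.array(P)-T[:3,3]);s=np.array([c[0],-c[1]])/-c[2];s=s*(1+p["k1"]*(s@s))
    return K[0,0]*s[0]+K[0,2],K[1,1]*s[1]+K[1,2]
E
python3 - <<'E'
from h import *
for n in("top","side"):
    cv2.imwrite(f"pics/{n}0.png",cams.get_image(n)); p=cams.camera_params(n);print(n,p["k1"],np.round(p["extrinsics"],3).tolist())
s=ctrl.read_state();print(s["t"],s["position"],s["tcp_rot"],ctrl.tcp_to_grasp,s["gripper_width"])
E
```

```text
top -0.04957635042136977 [[0.024, 0.99, -0.142, 0.488], [-1.0, 0.025, 0.005, 0.061], [0.008, 0.142, 0.99, 0.953], [0.0, 0.0, 0.0, 1.0]]
side -0.009111335123938675 [[-0.988, 0.093, -0.125, 0.509], [-0.156, -0.653, 0.741, 0.783], [-0.013, 0.751, 0.66, 0.666], [0.0, 0.0, 0.0, 1.0]]
0.1 [0.28418972 0.58410739 0.23052189] [ 2.24495607e-01  9.74474818e-01 -7.30664698e-04 -1.31859939e-04] 0.0187 1.0036069035251234
```

View pics/top0.png

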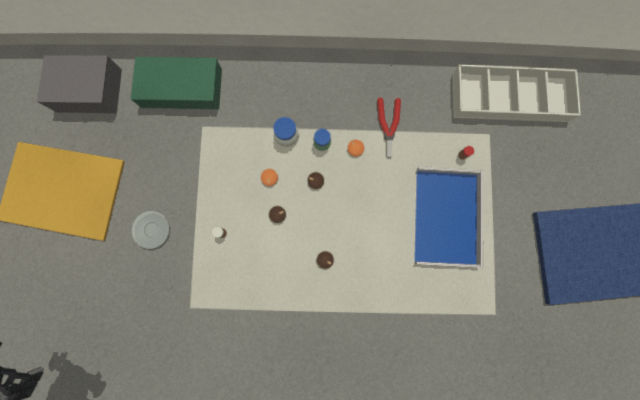

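View pics/side0.png

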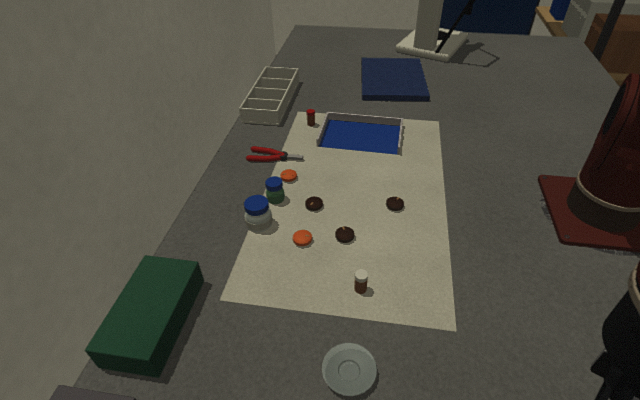

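The top view shows the brown beans at about (316,180), (278,214) and (325,260). The look-alikes are orange discs at (270,177) and (356,148). The pan's blue floor spans about (416-477, 170-265), with its mouth to the left. Vials: white cap (219,233), red cap (467,153). Jars: (285,130) and (322,139). Pliers (390,125), dish (151,230).

```bash
cat >> h.py <<'E'
def beans(n="top"):
    im=cams.get_image(n); hsv=cv2.cvtColor(im,cv2.COLOR_BGR2HSV)
    m=(hsv[...,2]<75).astype(np.uint8)*255
    out=[]
    for c in cv2.findContours(m,cv2.RETR_EXTERNAL,cv2.CHAIN_APPROX_NONE)[0]:
        a=cv2.contourArea(c);(u,v),r=cv2.minEnclosingCircle(c)
        if n=="top" and 100<a<450 and 195<u<480 and 130<v<310:
            M=cv2.moments(c);u,v=M["m10"]/M["m00"],M["m01"]/M["m00"]
            out.append((round(u),round(v),a,round(r,1),np.round(at(n,u,v,.009),3)))
        if n=="side" and 60<a<600 and 240<u<450 and 115<v<300:
            out.append((round(u),round(v),a,round(r,1),np.round(at(n,u,v,.009),3)))
    return im,out
E
python3 - <<'E'
from h import *
from scipy.spatial.transform import Rotation as R
for n in("top","side"):
    im,b=beans(n)
    for x in b: print(n,*x)
im=cams.get_image("top");h=cv2.cvtColor(im,cv2.COLOR_BGR2HSV)
m=cv2.inRange(h,(105,150,60),(125,255,255));m[:,:400]=0;m[:,500:]=0
c=max(cv2.findContours(m,0,2)[0],key=cv2.contourArea)
print("floor",[np.round(at("top",*p,0),3)[:2].tolist() for p in cv2.boxPoints(cv2.minAreaRect(c))])
for n,p,z in[("vw",(219,233),.047),("vr",(468,152),.047),("jb",(285,127),.065),("js",(322,136),.055),("plier tip",(389,157),.008),("or1",(270,177),.009),("or2",(356,148),.009)]:
    print(n,np.round(at("top",*p,z),3))
print(np.round(R.from_quat(ctrl.read_state()["tcp_rot"]).as_matrix(),3).tolist())
c=cv2.resize(cams.get_image("top")[120:280,200:490],None,fx=2.7,fy=2.7,interpolation=2);cv2.imwrite("pics/c.png",c)
E
```

```text
side 361 286 116.0 7.6 [0.526 0.294 0.009]
side 345 234 214.5 9.4 [0.574 0.162 0.009]
side 258 220 151.0 14.1 [0.773 0.149 0.009]
side 253 206 114.0 15.6 [0.799 0.105 0.009]
side 394 204 178.5 9.0 [0.47  0.049 0.009]
side 314 204 179.5 8.7 [0.658 0.074 0.009]
side 274 192 268.0 12.1 [0.762 0.047 0.009]
side 273 161 161.0 29.2 [ 0.796 -0.077  0.009]
side 358 132 532.0 43.5 [ 0.584 -0.25   0.009]
side 311 119 76.5 7.3 [ 0.734 -0.305  0.009]
floor [[0.68, -0.175], [0.684, -0.32], [0.472, -0.314], [0.469, -0.174]]
vw [0.525 0.289 0.047]
vr [ 0.729 -0.286  0.047]
jb [0.772 0.147 0.065]
js [0.756 0.06  0.055]
plier tip [ 0.722 -0.105  0.008]
or1 [0.664 0.183 0.009]
or2 [ 0.742 -0.024  0.009]
[[-0.899, 0.437, -0.0], [0.437, 0.899, -0.001], [-0.0, -0.001, -1.0]]
```

View pics/c.png

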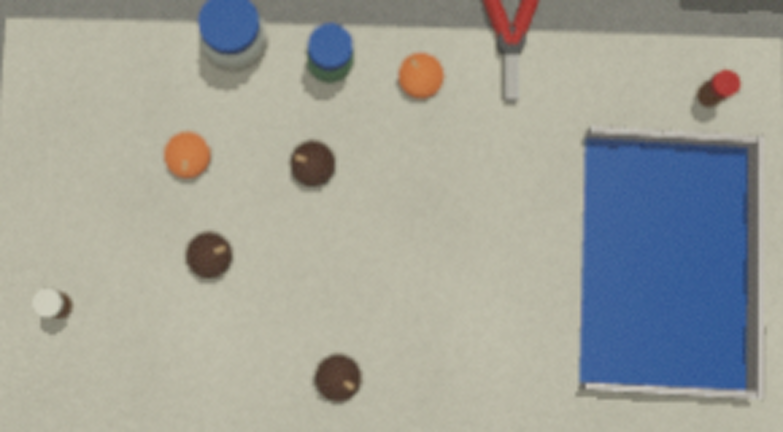

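I choose A (0.658, 0.074), B (0.574, 0.162) and C (0.470, 0.049). All three are dark brown and about 42 mm across; the orange discs are excluded. I'll half-close the fingers to about 28 mm as a fork behind each bean and push it in -y. The tool has to turn 1.118 rad so that tool x = +Y and tool y = +X.

Call:
carry_out --motion '[{"wz": 0.16, "hand": 2.8}, {"wz": 0.16, "hand": 2.8}, {"wz": 0.16, "hand": 2.8}, {"wz": 0.16, "hand": 2.8}, {"wz": 0.16, "hand": 2.8}, {"wz": 0.16, "hand": 2.8}, {"wz": 0.158, "hand": 2.8}]'

```text
invalid input at $.motion[0]: expected keys tx, ty, tz, wx, wy, wz, hand
```

Call:
carry_out --motion '[{"tx": -4.5, "ty": 3.7, "hand": 2.8}, {"tx": -4.5, "ty": 3.7, "hand": 2.8}, {"tx": -4.5, "ty": 3.7, "hand": 2.8}, {"tx": -4.5, "ty": 3.7, "hand": 2.8}, {"tx": -4.5, "ty": 3.7, "hand": 2.8}, {"tx": -4.5, "ty": 3.7, "hand": 2.8}, {"tx": -4.5, "ty": 3.7, "hand": 2.8}, {"tx": -4.5, "ty": 3.7, "hand": 2.8}, {"tx": -4.5, "ty": 3.7, "hand": 2.8}, {"tx": -4.5, "ty": 3.7, "hand": 2.8}, {"hand": 2.8}]'

```text
invalid input at $.motion[0]: expected keys tx, ty, tz, wx, wy, wz, hand
```

Call:
carry_out --motion '[{"tx": 0, "ty": 0, "tz": 0, "wx": 0, "wy": 0, "wz": 0.16, "hand": 2.8}, {"tx": 0, "ty": 0, "tz": 0, "wx": 0, "wy": 0, "wz": 0.16, "hand": 2.8}, {"tx": 0, "ty": 0, "tz": 0, "wx": 0, "wy": 0, "wz": 0.16, "hand": 2.8}, {"tx": 0, "ty": 0, "tz": 0, "wx": 0, "wy": 0, "wz": 0.16, "hand": 2.8}, {"tx": 0, "ty": 0, "tz": 0, "wx": 0, "wy": 0, "wz": 0.16, "hand": 2.8}, {"tx": 0, "ty": 0, "tz": 0, "wx": 0, "wy": 0, "wz": 0.16, "hand": 2.8}, {"tx": 0, "ty": 0, "tz": 0, "wx": 0, "wy": 0, "wz": 0.158, "hand": 2.8}]'

```text
t: 1.18
position: [0.2843, 0.5845, 0.2312]
tcp_rot: [0.709, 0.705, -0.0, 0.0]
ft_force: [-0.4, 0.6, -0.3]
gripper_width: 0.328
gripper_force: 0.0
```

Call:
carry_out --motion '[{"tx": -4.5, "ty": 3.7, "tz": 0, "wx": 0, "wy": 0, "wz": 0, "hand": 2.8}, {"tx": -4.5, "ty": 3.7, "tz": 0, "wx": 0, "wy": 0, "wz": 0, "hand": 2.8}, {"tx": -4.5, "ty": 3.7, "tz": 0, "wx": 0, "wy": 0, "wz": 0, "hand": 2.8}, {"tx": -4.5, "ty": 3.7, "tz": 0, "wx": 0, "wy": 0, "wz": 0, "hand": 2.8}, {"tx": -4.5, "ty": 3.7, "tz": 0, "wx": 0, "wy": 0, "wz": 0, "hand": 2.8}, {"tx": -4.5, "ty": 3.7, "tz": 0, "wx": 0, "wy": 0, "wz": 0, "hand": 2.8}, {"tx": -4.5, "ty": 3.7, "tz": 0, "wx": 0, "wy": 0, "wz": 0, "hand": 2.8}, {"tx": -4.5, "ty": 3.7, "tz": 0, "wx": 0, "wy": 0, "wz": 0, "hand": 2.8}, {"tx": -4.5, "ty": 3.7, "tz": 0, "wx": 0, "wy": 0, "wz": 0, "hand": 2.8}, {"tx": -4.5, "ty": 3.7, "tz": 0, "wx": 0, "wy": 0, "wz": 0, "hand": 2.8}, {"tx": 0, "ty": 0, "tz": 0, "wx": 0, "wy": 0, "wz": 0, "hand": 2.8}]'

```text
t: 2.55
position: [0.6565, 0.128, 0.2311]
tcp_rot: [0.71, 0.704, -0.001, 0.001]
ft_force: [-0.9, -0.1, -0.7]
gripper_width: 0.327
gripper_force: 0.0
```

Call:
carry_out --motion '[{"tx": 0, "ty": 0, "tz": 5, "wx": 0, "wy": 0, "wz": 0, "hand": 2.8}, {"tx": 0, "ty": 0, "tz": 5, "wx": 0, "wy": 0, "wz": 0, "hand": 2.8}, {"tx": 0, "ty": 0, "tz": 5, "wx": 0, "wy": 0, "wz": 0, "hand": 2.8}, {"tx": 0, "ty": 0, "tz": 4, "wx": 0, "wy": 0, "wz": 0, "hand": 2.8}, {"tx": 0, "ty": 0, "tz": 2, "wx": 0, "wy": 0, "wz": 0, "hand": 2.8}, {"tx": 0, "ty": 0, "tz": 1, "wx": 0, "wy": 0, "wz": 0, "hand": 2.8}, {"tx": 0, "ty": 0, "tz": 0.5, "wx": 0, "wy": 0, "wz": 0, "hand": 2.8}, {"tx": 0, "ty": 0, "tz": 0, "wx": 0, "wy": 0, "wz": 0, "hand": 2.8}]'

```text
t: 3.55
position: [0.655, 0.1346, 0.0072]
tcp_rot: [0.707, 0.707, 0.001, 0.0]
ft_force: [-0.1, -0.4, 0.4]
gripper_width: 0.328
gripper_force: 0.0
```

Run:
```python
from h import *
s=cams.get_image("side");t=cams.get_image("top")
a=cv2.resize(s[130:260,240:440],(800,520),interpolation=2)
cv2.imwrite("pics/d.png",a); cv2.imwrite("pics/e.png",cv2.resize(t[120:280,200:490],(783,432)))
print(ctrl.read_state()["position"],proj("side",[.6565,.128,.006]))
```

```text
[0.65507815 0.13461115 0.00746968] (np.float64(310.31019329329183), np.float64(220.28917538041486))
```

View pics/d.png

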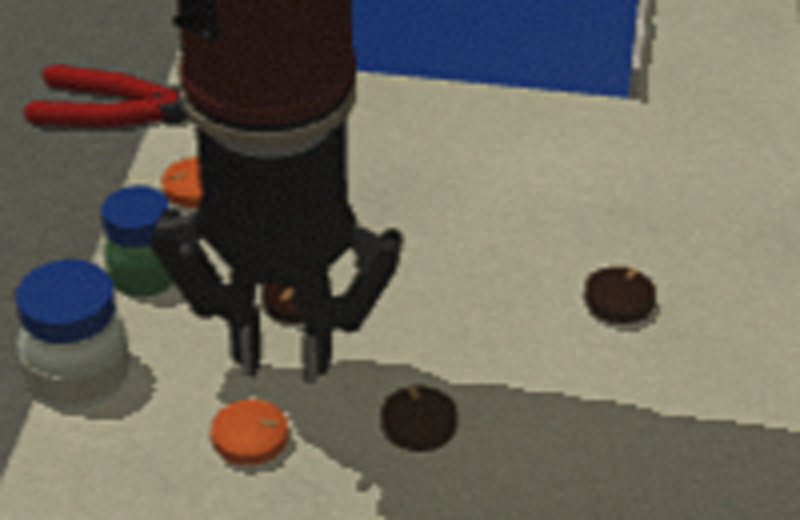

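The fork stands symmetrically behind bean A, clear of everything, so I lower it and push gently.

Call:
carry_out --motion '[{"tx": 0, "ty": 0.3, "tz": 0.4, "wx": 0, "wy": 0, "wz": 0, "hand": 2.8}, {"tx": -0.8, "ty": 0, "tz": 0, "wx": 0, "wy": 0, "wz": 0, "hand": 2.8}, {"tx": -0.8, "ty": 0, "tz": 0, "wx": 0, "wy": 0, "wz": 0, "hand": 2.8}, {"tx": -0.8, "ty": 0, "tz": 0, "wx": 0, "wy": 0, "wz": 0, "hand": 2.8}, {"tx": -0.8, "ty": 0, "tz": 0, "wx": 0, "wy": 0, "wz": 0, "hand": 2.8}, {"tx": -0.8, "ty": 0, "tz": 0, "wx": 0, "wy": 0, "wz": 0, "hand": 2.8}, {"tx": -1, "ty": -0.1, "tz": 0, "wx": 0, "wy": 0, "wz": 0, "hand": 2.8}, {"tx": -1.2, "ty": -0.1, "tz": 0, "wx": 0, "wy": 0, "wz": 0, "hand": 2.8}, {"tx": -1.2, "ty": -0.1, "tz": 0, "wx": 0, "wy": 0, "wz": 0, "hand": 2.8}, {"tx": -1.2, "ty": -0.1, "tz": 0, "wx": 0, "wy": 0, "wz": 0, "hand": 2.8}, {"tx": -1.2, "ty": -0.1, "tz": 0, "wx": 0, "wy": 0, "wz": 0, "hand": 2.8}]'

```text
t: 5.03
position: [0.6522, 0.0355, 0.0023]
tcp_rot: [0.707, 0.707, -0.0, 0.0]
ft_force: [-0.3, -0.8, -0.2]
gripper_width: 0.328
gripper_force: 0.1
```

Run:
```python
from h import *
s=cams.get_image("side");cv2.imwrite("pics/f.png",cv2.resize(s[90:240,240:440],(800,600),interpolation=2))
```

```text
(no output)
```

View pics/f.png

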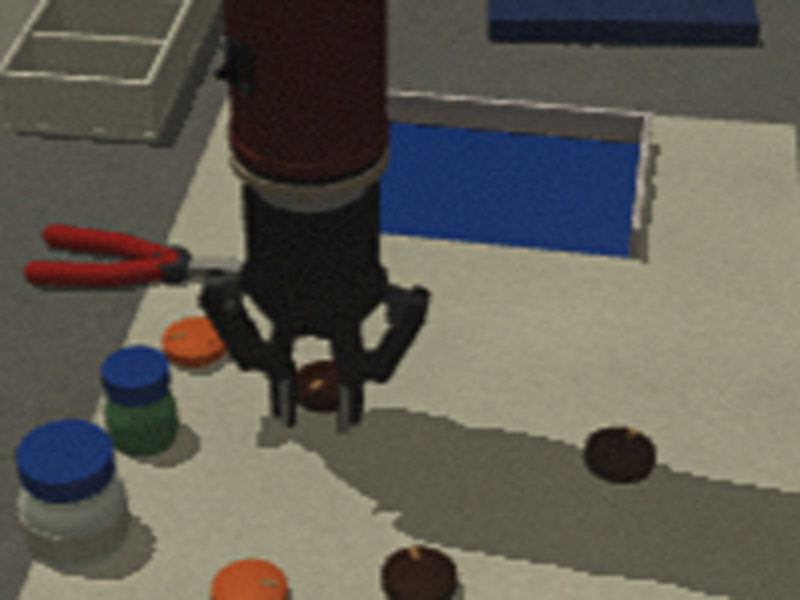

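Bean A is cradled between the fingertips and has moved with them, now at about pixel (319,186). I carry on.

Call:
carry_out --motion '[{"tx": -1.3, "ty": -0.1, "tz": -0.1, "wx": 0, "wy": 0, "wz": 0, "hand": 2.8}, {"tx": -1.4, "ty": -0.1, "tz": 0, "wx": 0, "wy": 0, "wz": 0, "hand": 2.8}, {"tx": -1.4, "ty": -0.1, "tz": 0, "wx": 0, "wy": 0, "wz": 0, "hand": 2.8}, {"tx": -1.4, "ty": -0.1, "tz": 0, "wx": 0, "wy": 0, "wz": 0, "hand": 2.8}, {"tx": -1.4, "ty": -0.1, "tz": 0, "wx": 0, "wy": 0, "wz": 0, "hand": 2.8}, {"tx": -1.4, "ty": -0.1, "tz": 0, "wx": 0, "wy": 0, "wz": 0, "hand": 2.8}, {"tx": -1.4, "ty": -0.1, "tz": 0, "wx": 0, "wy": 0, "wz": 0, "hand": 2.8}, {"tx": -1.4, "ty": -0.1, "tz": 0, "wx": 0, "wy": 0, "wz": 0, "hand": 2.8}, {"tx": -1.4, "ty": -0.1, "tz": 0, "wx": 0, "wy": 0, "wz": 0, "hand": 2.8}, {"tx": -1.4, "ty": -0.1, "tz": 0, "wx": 0, "wy": 0, "wz": 0, "hand": 2.8}, {"tx": -1.4, "ty": -0.1, "tz": 0, "wx": 0, "wy": 0, "wz": 0, "hand": 2.8}, {"tx": -1.4, "ty": -0.1, "tz": 0, "wx": 0, "wy": 0, "wz": 0, "hand": 2.8}]'

```text
t: 6.58
position: [0.6402, -0.1315, 0.0033]
tcp_rot: [0.707, 0.707, -0.0, -0.0]
ft_force: [-0.2, -0.6, -0.0]
gripper_width: 0.331
gripper_force: 0.1
```

Call:
carry_out --motion '[{"tx": -1.3, "ty": 0, "tz": 0, "wx": 0, "wy": 0, "wz": 0, "hand": 2.8}, {"tx": -1.3, "ty": 0, "tz": 0, "wx": 0, "wy": 0, "wz": 0, "hand": 2.8}, {"tx": -1.3, "ty": 0, "tz": 0, "wx": 0, "wy": 0, "wz": 0, "hand": 2.8}, {"tx": -1.2, "ty": 0, "tz": 0, "wx": 0, "wy": 0, "wz": 0, "hand": 2.8}, {"tx": -0.8, "ty": 0, "tz": 0, "wx": 0, "wy": 0, "wz": 0, "hand": 2.8}, {"tx": -0.4, "ty": 0, "tz": 0, "wx": 0, "wy": 0, "wz": 0, "hand": 2.8}, {"tx": 0, "ty": 0, "tz": 0, "wx": 0, "wy": 0, "wz": 0, "hand": 2.8}, {"tx": 1, "ty": 0, "tz": 0, "wx": 0, "wy": 0, "wz": 0, "hand": 2.8}, {"tx": 2, "ty": 0, "tz": 0, "wx": 0, "wy": 0, "wz": 0, "hand": 2.8}, {"tx": 2, "ty": 0, "tz": -3, "wx": 0, "wy": 0, "wz": 0, "hand": 2.8}, {"tx": 2, "ty": 0, "tz": -5, "wx": 0, "wy": 0, "wz": 0, "hand": 2.8}, {"tx": 0, "ty": 0, "tz": 0, "wx": 0, "wy": 0, "wz": 0, "hand": 2.8}]'

```text
t: 8.07
position: [0.6434, -0.1194, 0.0875]
tcp_rot: [0.705, 0.709, 0.003, 0.002]
ft_force: [0.3, 0.2, -0.4]
gripper_width: 0.321
gripper_force: 0.0
```

Run:
```python
from h import *
s=cams.get_image("top");cv2.imwrite("pics/g.png",cv2.resize(s[120:280,200:490],(783,432),interpolation=2))
for x in beans("side")[1]: print(*x)
```

```text
361 286 111.5 7.6 [0.526 0.294 0.009]
345 234 211.0 9.4 [0.574 0.162 0.009]
258 220 107.0 13.6 [0.772 0.148 0.009]
256 206 103.5 12.3 [0.791 0.104 0.009]
395 203 176.0 8.8 [0.47  0.046 0.009]
274 192 262.5 12.1 [0.762 0.049 0.009]
274 159 136.5 28.0 [ 0.796 -0.086  0.009]
```

View pics/g.png

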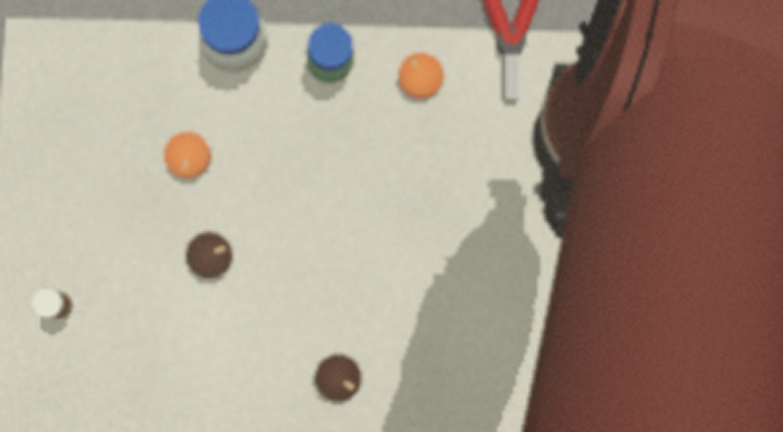

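Bean A is out of sight under the arm, presumably in the pan. The other two and the bystanders are unmoved. Next is bean C at crop (338,378), world (0.470, 0.047).

Call:
carry_out --motion '[{"tx": 4.4, "ty": -3.5, "tz": 0, "wx": 0, "wy": 0, "wz": 0, "hand": 2.8}, {"tx": 4.4, "ty": -3.5, "tz": 0, "wx": 0, "wy": 0, "wz": 0, "hand": 2.8}, {"tx": 4.4, "ty": -3.5, "tz": 0, "wx": 0, "wy": 0, "wz": 0, "hand": 2.8}, {"tx": 4.4, "ty": -3.5, "tz": 0, "wx": 0, "wy": 0, "wz": 0, "hand": 2.8}, {"tx": 4.4, "ty": -3.5, "tz": 0, "wx": 0, "wy": 0, "wz": 0, "hand": 2.8}, {"tx": 0, "ty": 0, "tz": 3, "wx": 0, "wy": 0, "wz": 0, "hand": 2.8}, {"tx": 0, "ty": 0, "tz": 2, "wx": 0, "wy": 0, "wz": 0, "hand": 2.8}, {"tx": 0, "ty": 0, "tz": 1, "wx": 0, "wy": 0, "wz": 0, "hand": 2.8}, {"tx": 0, "ty": 0, "tz": 0, "wx": 0, "wy": 0, "wz": 0, "hand": 2.8}]'

```text
t: 9.3
position: [0.4645, 0.096, 0.0224]
tcp_rot: [0.707, 0.707, -0.001, -0.0]
ft_force: [0.4, 0.1, 1.1]
gripper_width: 0.329
gripper_force: 0.0
```

Run:
```python
from h import *
for x in beans("side")[1]: print(*x)
s=cams.get_image("side");cv2.imwrite("pics/i.png",cv2.resize(s[90:240,280:480],(800,600),interpolation=2))
```

```text
361 286 108.5 7.6 [0.526 0.294 0.009]
345 234 210.0 9.4 [0.574 0.162 0.009]
256 208 96.5 12.1 [0.79  0.107 0.009]
274 192 259.5 12.1 [0.762 0.049 0.009]
274 158 124.0 28.0 [ 0.796 -0.088  0.009]
338 136 134.5 7.9 [ 0.638 -0.218  0.009]
312 118 69.5 7.0 [ 0.734 -0.306  0.009]
```

View pics/i.png

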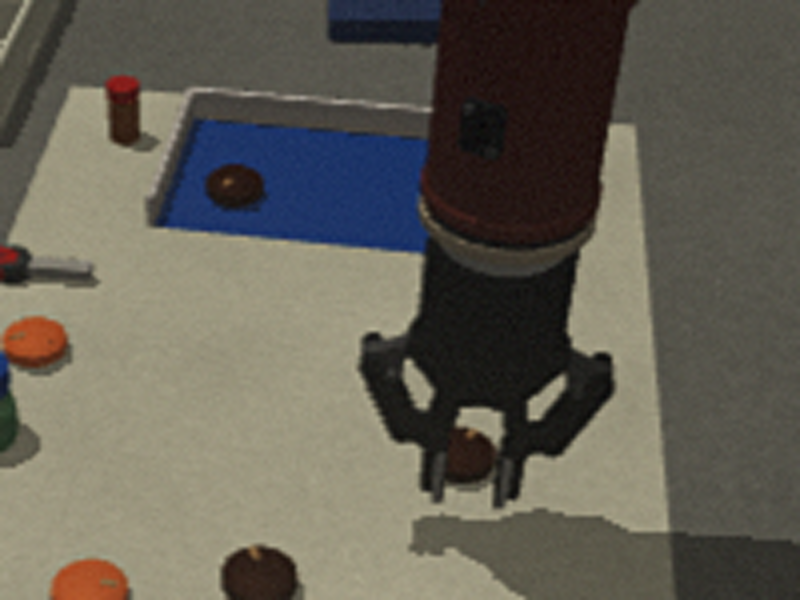

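Bean A lies in the pan at (0.638, -0.218), and the fork is behind bean C. I lower it and push.

Call:
carry_out --motion '[{"tx": 0, "ty": 0.5, "tz": 1, "wx": 0, "wy": 0, "wz": 0, "hand": 2.8}, {"tx": 0, "ty": 0, "tz": 0.9, "wx": 0, "wy": 0, "wz": 0, "hand": 2.8}, {"tx": -0.7, "ty": 0, "tz": 0, "wx": 0, "wy": 0, "wz": 0, "hand": 2.8}, {"tx": -0.8, "ty": 0, "tz": 0, "wx": 0, "wy": 0, "wz": 0, "hand": 2.8}, {"tx": -0.8, "ty": 0, "tz": 0, "wx": 0, "wy": 0, "wz": 0, "hand": 2.8}, {"tx": -0.8, "ty": 0, "tz": 0, "wx": 0, "wy": 0, "wz": 0, "hand": 2.8}, {"tx": -1, "ty": 0.2, "tz": 0, "wx": 0, "wy": 0, "wz": 0, "hand": 2.8}, {"tx": -1.2, "ty": 0.3, "tz": 0, "wx": 0, "wy": 0, "wz": 0, "hand": 2.8}, {"tx": -1.3, "ty": 0.3, "tz": 0, "wx": 0, "wy": 0, "wz": 0, "hand": 2.8}, {"tx": -1.3, "ty": 0.3, "tz": 0, "wx": 0, "wy": 0, "wz": 0, "hand": 2.8}, {"tx": -1.3, "ty": 0.3, "tz": 0, "wx": 0, "wy": 0, "wz": 0, "hand": 2.8}, {"tx": -1.3, "ty": 0.3, "tz": 0, "wx": 0, "wy": 0, "wz": 0, "hand": 2.8}]'

```text
t: 10.9
position: [0.4875, -0.0095, 0.0043]
tcp_rot: [0.707, 0.707, -0.0, 0.0]
ft_force: [0.3, 0.3, -0.1]
gripper_width: 0.329
gripper_force: 0.2
```

Call:
carry_out --motion '[{"tx": -1.4, "ty": 0.3, "tz": 0.1, "wx": 0, "wy": 0, "wz": 0, "hand": 2.8}, {"tx": -1.4, "ty": 0.3, "tz": 0, "wx": 0, "wy": 0, "wz": 0, "hand": 2.8}, {"tx": -1.4, "ty": 0.3, "tz": 0, "wx": 0, "wy": 0, "wz": 0, "hand": 2.8}, {"tx": -1.4, "ty": 0.3, "tz": 0, "wx": 0, "wy": 0, "wz": 0, "hand": 2.8}, {"tx": -1.4, "ty": 0.3, "tz": 0, "wx": 0, "wy": 0, "wz": 0, "hand": 2.8}, {"tx": -1.4, "ty": 0.3, "tz": 0, "wx": 0, "wy": 0, "wz": 0, "hand": 2.8}, {"tx": -1.4, "ty": 0.3, "tz": 0, "wx": 0, "wy": 0, "wz": 0, "hand": 2.8}, {"tx": -1.4, "ty": 0.3, "tz": 0, "wx": 0, "wy": 0, "wz": 0, "hand": 2.8}, {"tx": -1.4, "ty": 0.2, "tz": 0, "wx": 0, "wy": 0, "wz": 0, "hand": 2.8}, {"tx": -1.4, "ty": 0.1, "tz": 0, "wx": 0, "wy": 0, "wz": 0, "hand": 2.8}, {"tx": -1.4, "ty": 0, "tz": 0, "wx": 0, "wy": 0, "wz": 0, "hand": 2.8}, {"tx": -1.3, "ty": 0, "tz": 0, "wx": 0, "wy": 0, "wz": 0, "hand": 2.8}]'

```text
t: 12.4
position: [0.5142, -0.1765, 0.0033]
tcp_rot: [0.707, 0.707, -0.0, -0.0]
ft_force: [0.7, 0.2, -0.4]
gripper_width: 0.329
gripper_force: 0.1
```

Call:
carry_out --motion '[{"tx": -0.9, "ty": 0, "tz": 0, "wx": 0, "wy": 0, "wz": 0, "hand": 2.8}, {"tx": -0.5, "ty": 0, "tz": 0, "wx": 0, "wy": 0, "wz": 0, "hand": 2.8}, {"tx": 0, "ty": 0, "tz": 0, "wx": 0, "wy": 0, "wz": 0, "hand": 2.8}, {"tx": 1, "ty": 0, "tz": 0, "wx": 0, "wy": 0, "wz": 0, "hand": 2.8}, {"tx": 2, "ty": 0, "tz": 0, "wx": 0, "wy": 0, "wz": 0, "hand": 2.8}, {"tx": 3, "ty": 0, "tz": -3, "wx": 0, "wy": 0, "wz": 0, "hand": 2.8}, {"tx": 4, "ty": 0, "tz": -5, "wx": 0, "wy": 0, "wz": 0, "hand": 2.8}, {"tx": 5, "ty": 0.5, "tz": 0, "wx": 0, "wy": 0, "wz": 0, "hand": 2.8}, {"tx": 5, "ty": 0.5, "tz": 0, "wx": 0, "wy": 0, "wz": 0, "hand": 2.8}, {"tx": 5, "ty": 1, "tz": 0, "wx": 0, "wy": 0, "wz": 0, "hand": 2.8}, {"tx": 5, "ty": 1, "tz": 0, "wx": 0, "wy": 0, "wz": 0, "hand": 2.8}, {"tx": 0, "ty": 0, "tz": 0, "wx": 0, "wy": 0, "wz": 0, "hand": 2.8}]'

```text
t: 13.9
position: [0.5439, 0.1158, 0.0819]
tcp_rot: [0.704, 0.71, 0.001, -0.001]
ft_force: [-0.8, -1.1, 0.1]
gripper_width: 0.328
gripper_force: 0.0
```

Run:
```python
from h import *
for x in beans("side")[1]: print(*x)
print(ctrl.read_state()["position"])
```

```text
361 286 108.5 7.6 [0.526 0.294 0.009]
345 234 211.5 9.4 [0.574 0.162 0.009]
256 207 97.5 12.2 [0.79  0.106 0.009]
274 192 262.5 12.1 [0.762 0.049 0.009]
274 159 130.5 28.0 [ 0.796 -0.086  0.009]
311 118 71.5 7.0 [ 0.734 -0.306  0.009]
[0.54372174 0.11258183 0.08186998]
```

Call:
carry_out --motion '[{"tx": 5, "ty": 1.5, "tz": 0, "wx": 0, "wy": 0, "wz": 0, "hand": 2.8}, {"tx": 4.8, "ty": 1.5, "tz": 0, "wx": 0, "wy": 0, "wz": 0, "hand": 2.8}, {"tx": 0, "ty": 0, "tz": 0, "wx": 0, "wy": 0, "wz": 0, "hand": 2.8}, {"tx": 0, "ty": 0, "tz": 3, "wx": 0, "wy": 0, "wz": 0, "hand": 2.8}, {"tx": 0, "ty": 0, "tz": 2, "wx": 0, "wy": 0, "wz": 0, "hand": 2.8}, {"tx": 0, "ty": 0, "tz": 1, "wx": 0, "wy": 0, "wz": 0, "hand": 2.8}, {"tx": 0, "ty": 0, "tz": 0, "wx": 0, "wy": 0, "wz": 0, "hand": 2.8}]'

```text
t: 14.82
position: [0.574, 0.2068, 0.0216]
tcp_rot: [0.707, 0.707, -0.001, -0.0]
ft_force: [0.2, -0.4, 0.1]
gripper_width: 0.333
gripper_force: 0.0
```

Run:
```python
from h import *
for x in beans("side")[1]: print(*x)
s=cams.get_image("side");cv2.imwrite("pics/j.png",cv2.resize(s[100:300,280:440],(640,800),interpolation=2)[:, :][::1][:600])
```

```text
360 286 105.0 7.4 [0.527 0.294 0.009]
256 208 93.5 12.1 [0.79  0.107 0.009]
274 192 241.0 12.1 [0.762 0.049 0.009]
274 159 113.5 27.5 [ 0.794 -0.086  0.009]
383 141 133.0 8.1 [ 0.512 -0.214  0.009]
312 118 66.5 7.0 [ 0.734 -0.306  0.009]
```

View pics/j.png

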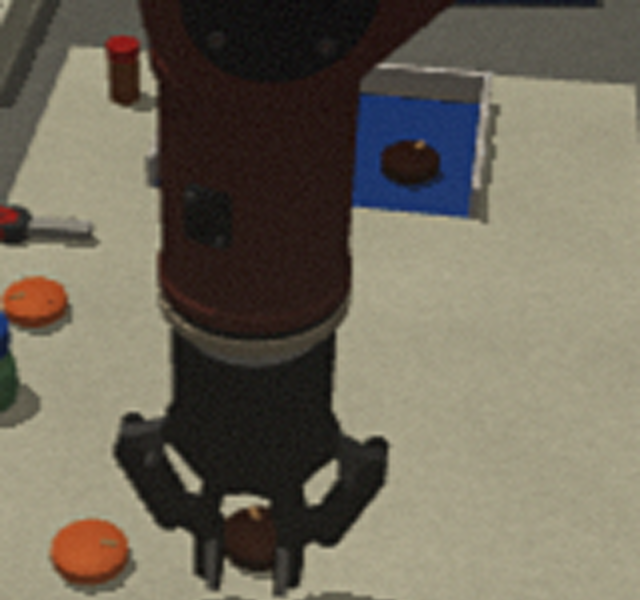

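Bean C rests in the pan at (0.512, -0.214), and the fork is centred behind bean B.

Call:
carry_out --motion '[{"tx": 0, "ty": 0.1, "tz": 1, "wx": 0, "wy": 0, "wz": 0, "hand": 2.8}, {"tx": 0, "ty": 0, "tz": 0.9, "wx": 0, "wy": 0, "wz": 0, "hand": 2.8}, {"tx": -0.7, "ty": 0, "tz": 0, "wx": 0, "wy": 0, "wz": 0, "hand": 2.8}, {"tx": -0.8, "ty": 0, "tz": 0, "wx": 0, "wy": 0, "wz": 0, "hand": 2.8}, {"tx": -0.8, "ty": 0, "tz": 0, "wx": 0, "wy": 0, "wz": 0, "hand": 2.8}, {"tx": -0.8, "ty": 0, "tz": 0, "wx": 0, "wy": 0, "wz": 0, "hand": 2.8}, {"tx": -1, "ty": 0, "tz": 0, "wx": 0, "wy": 0, "wz": 0, "hand": 2.8}, {"tx": -1.2, "ty": 0, "tz": 0, "wx": 0, "wy": 0, "wz": 0, "hand": 2.8}, {"tx": -1.4, "ty": 0, "tz": 0, "wx": 0, "wy": 0, "wz": 0, "hand": 2.8}, {"tx": -1.4, "ty": 0, "tz": 0, "wx": 0, "wy": 0, "wz": 0, "hand": 2.8}, {"tx": -1.4, "ty": 0, "tz": 0, "wx": 0, "wy": 0, "wz": 0, "hand": 2.8}, {"tx": -1.4, "ty": 0, "tz": 0, "wx": 0, "wy": 0, "wz": 0, "hand": 2.8}]'

```text
t: 16.42
position: [0.5753, 0.0974, 0.0031]
tcp_rot: [0.707, 0.707, -0.0, 0.0]
ft_force: [1.3, 1.0, -0.5]
gripper_width: 0.335
gripper_force: 0.2
```

Call:
carry_out --motion '[{"tx": -1.4, "ty": 0, "tz": 0, "wx": 0, "wy": 0, "wz": 0, "hand": 2.8}, {"tx": -1.4, "ty": 0, "tz": 0, "wx": 0, "wy": 0, "wz": 0, "hand": 2.8}, {"tx": -1.4, "ty": 0, "tz": 0, "wx": 0, "wy": 0, "wz": 0, "hand": 2.8}, {"tx": -1.4, "ty": 0, "tz": 0, "wx": 0, "wy": 0, "wz": 0, "hand": 2.8}, {"tx": -1.4, "ty": 0, "tz": 0, "wx": 0, "wy": 0, "wz": 0, "hand": 2.8}, {"tx": -1.4, "ty": 0, "tz": 0, "wx": 0, "wy": 0, "wz": 0, "hand": 2.8}, {"tx": -1.4, "ty": 0, "tz": 0, "wx": 0, "wy": 0, "wz": 0, "hand": 2.8}, {"tx": -1.4, "ty": 0, "tz": 0, "wx": 0, "wy": 0, "wz": 0, "hand": 2.8}, {"tx": -1.4, "ty": 0, "tz": 0, "wx": 0, "wy": 0, "wz": 0, "hand": 2.8}, {"tx": -1.4, "ty": 0, "tz": 0, "wx": 0, "wy": 0, "wz": 0, "hand": 2.8}, {"tx": -1.4, "ty": 0, "tz": 0, "wx": 0, "wy": 0, "wz": 0, "hand": 2.8}, {"tx": -1.4, "ty": 0, "tz": 0, "wx": 0, "wy": 0, "wz": 0, "hand": 2.8}]'

```text
t: 17.92
position: [0.5753, -0.0705, 0.0031]
tcp_rot: [0.707, 0.707, -0.0, -0.0]
ft_force: [-0.4, 0.0, 0.0]
gripper_width: 0.326
gripper_force: 0.2
```

Remaining push is about 12.6 cm.

Call:
carry_out --motion '[{"tx": -1.4, "ty": 0, "tz": 0, "wx": 0, "wy": 0, "wz": 0, "hand": 2.8}, {"tx": -1.4, "ty": 0, "tz": 0, "wx": 0, "wy": 0, "wz": 0, "hand": 2.8}, {"tx": -1.4, "ty": 0, "tz": 0, "wx": 0, "wy": 0, "wz": 0, "hand": 2.8}, {"tx": -1.4, "ty": 0, "tz": 0, "wx": 0, "wy": 0, "wz": 0, "hand": 2.8}, {"tx": -1.4, "ty": 0, "tz": 0, "wx": 0, "wy": 0, "wz": 0, "hand": 2.8}, {"tx": -1.4, "ty": 0, "tz": 0, "wx": 0, "wy": 0, "wz": 0, "hand": 2.8}, {"tx": -1.4, "ty": 0, "tz": 0, "wx": 0, "wy": 0, "wz": 0, "hand": 2.8}, {"tx": -1.2, "ty": 0, "tz": 0, "wx": 0, "wy": 0, "wz": 0, "hand": 2.8}, {"tx": -0.8, "ty": 0, "tz": 0, "wx": 0, "wy": 0, "wz": 0, "hand": 2.8}, {"tx": -0.5, "ty": 0, "tz": 0, "wx": 0, "wy": 0, "wz": 0, "hand": 2.8}, {"tx": 0, "ty": 0, "tz": 0, "wx": 0, "wy": 0, "wz": 0, "hand": 2.8}, {"tx": 1, "ty": 0, "tz": 0, "wx": 0, "wy": 0, "wz": 0, "hand": 2.8}]'

```text
t: 19.42
position: [0.5752, -0.1825, 0.0031]
tcp_rot: [0.707, 0.707, -0.0, 0.0]
ft_force: [0.4, 0.2, 0.2]
gripper_width: 0.326
gripper_force: 0.0
```

Call:
carry_out --motion '[{"tx": 2, "ty": 0, "tz": 0, "wx": 0, "wy": 0, "wz": 0, "hand": 2.8}, {"tx": 3, "ty": 0, "tz": -3, "wx": 0, "wy": 0, "wz": 0, "hand": 2.8}, {"tx": 4, "ty": 0, "tz": -4, "wx": 0, "wy": 0, "wz": 0, "hand": 2.8}, {"tx": 4, "ty": 0, "tz": -4, "wx": 0, "wy": 0, "wz": 0, "hand": 2.8}, {"tx": 5, "ty": 0, "tz": -3, "wx": 0, "wy": 0, "wz": 0, "hand": 2.8}, {"tx": 5, "ty": 0, "tz": 0, "wx": 0, "wy": 0, "wz": 0, "hand": 2.8}, {"tx": 5, "ty": 0, "tz": 0, "wx": 0, "wy": 0, "wz": 0, "hand": 2.8}, {"tx": 5, "ty": 0, "tz": 0, "wx": 0, "wy": 0, "wz": 0, "hand": 2.8}, {"tx": 5, "ty": 0, "tz": 0, "wx": 0, "wy": 0, "wz": 0, "hand": 2.8}, {"tx": 5, "ty": 0, "tz": 0, "wx": 0, "wy": 0, "wz": 0, "hand": 2.8}, {"tx": 5, "ty": 0, "tz": 0, "wx": 0, "wy": 0, "wz": 0, "hand": 2.8}, {"tx": 0, "ty": 0, "tz": 0, "wx": 0, "wy": 0, "wz": 0, "hand": 2.8}]'

```text
t: 20.92
position: [0.5721, 0.305, 0.1425]
tcp_rot: [0.704, 0.71, 0.0, -0.001]
ft_force: [0.6, 0.0, -0.8]
gripper_width: 0.326
gripper_force: 0.0
```

Run:
```python
from h import *
for x in beans("side")[1]: print(*x)
im=cams.get_image("top");cv2.imwrite("pics/k.png",cv2.resize(im[120:290,200:490],(783,459),interpolation=2))
```

```text
361 286 100.5 7.1 [0.526 0.295 0.009]
256 207 93.5 12.2 [0.79  0.106 0.009]
274 192 243.0 12.1 [0.762 0.049 0.009]
274 159 115.5 27.5 [ 0.794 -0.086  0.009]
382 141 132.5 8.1 [ 0.512 -0.212  0.009]
```

View pics/k.png

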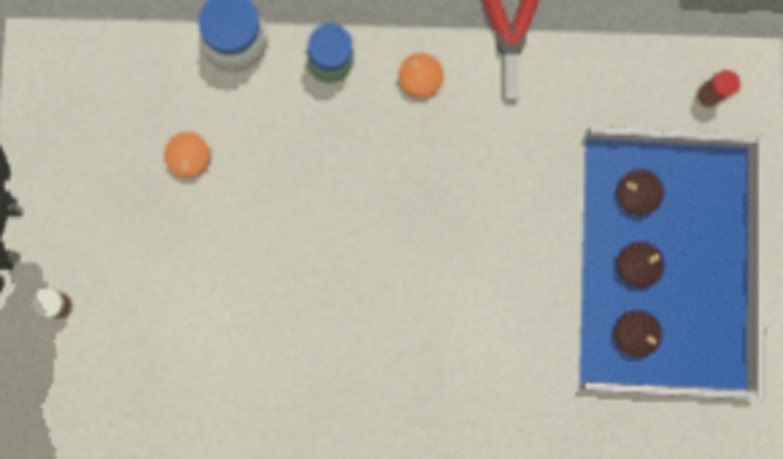

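All three beans lie wholly inside the pan, at crop (639,193), (640,265) and (637,334), well past the mouth line at about u = 583. The bystanders are unmoved.

```bash
python3 -c "
from bench import job
print(job.finish_job())"
```

```text
the job is handed in; nothing more can be done
None
```

The job is handed in: in the last top picture all three brown beans lay wholly inside the pan, about 25 mm or more past the mouth line, with the arm clear and the vials, jars and pliers unmoved; the dish was outside that crop and the arm never went near it; the judge's result was not shown.

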